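Lock the castle nut of the label-reel stand

TASK

Lock the big brass castle nut on the label-reel stand. Turn it clockwise (seen from above) by its spokes, only as far as the next slot that lines up with the lock pin and the cross hole in the spindle, neither past it nor back to the slot before; then push the lock pin by its red knob fully home through that slot. A till roll has been left behind the knob: move it at least 10 cm from where it stood, upright on the counter, and leave the lotion bottle, the pen pot and the cream pot where they are.

Things in the scene. Friction and masses are not known exactly. Their poses are not given: they have to be found in the camera images.
- reel_stand: fixed stand, pose differs each time: dark base disc 170 mm across, 12 mm high; white reel, flanges 124 mm across, top at z 40 mm; upright spindle with a cap 36 mm across, top at z 99 mm. Origin under the spindle on the counter, z up, +x towards the lock pin. A grey guide post for the pin stands on +x, 100 to 116 mm off the axis, 30 mm wide, 90 mm high
- lock_pin (a joint): slide of the captive steel lock pin (7 mm thick, round nose, along the stand's x, 74 mm above the counter): 0 = out (start, nose 49 mm off the spindle's axis), 0.050 = fully home in the cross hole. Friction 2 N, stays where it is left; a lug of the nut stops it unless a slot is in line
- pin_knob (a point): centre of the outer end face of the lock pin's red knob (disc 26 mm across, 12 mm thick, faces along the stand's +x); 182 mm off the spindle's axis when out, 132 mm when home; 74 mm above the counter. Push it towards the spindle
- castle_nut: brass castle nut, 84 mm across, 42 mm high, 0.35 to 0.7 kg, turns on the spindle with 1.5 mm play (1 to 4 N at a spoke's end). Origin: centre of its underside, 42 mm above the counter, z up. Crown (upper 20 mm) with six dark-floored slots 12 mm wide, at 0, 60, 120.. degrees from its x axis; three spokes at 30, 150 and 270 degrees
- slot_next (a point): on the nut's x axis, 42 mm off its axis: outer mouth of the slot that must be turned to the lock pin; at the start it stands 14 to 46 degrees anticlockwise of the pin, seen from above
- spoke_0 (a point): centre of the white ball (17 mm across) that ends the spoke at 30 degrees. Spokes: steel bars 12 mm thick, 53 mm above the counter, ball centres 82 mm off the nut's axis. A finger can stand beside a spoke, outside the reel's flange, with its tip well below the spoke
- spoke_1 (a point): centre of the white ball on the spoke at 150 degrees
- spoke_2 (a point): centre of the white ball on the spoke at 270 degrees
- spare_roll: white till roll standing on end behind the lock pin's knob, 44 mm across, 79 mm high, about 0.16 kg, loose. Origin: centre of its underside. Fixed things round the work: a tall monitor on the right (x over 0.5, y below -0.2), a printer (x over 0.62, y -0.2 to -0.05), on the left a cash box (y over 0.42) and a low bundle of tags at (0.40, 0.42); a tall cart stands left beside the robot
- lotion_bottle: white pump bottle with blue pump head, 69x48x155 mm, body 48 mm across and 110 mm high with its axis 11 mm along its own +x, neck to 124 mm, the pump head over it; loose, leave alone. Origin: underside
- pen_pot: black pot with pens, 80x84x147 mm (pot itself 98 mm high), loose, leave alone. Origin: centre of its underside
- cream_pot: round cream-coloured pot, 90 mm across, 32 mm high, loose, leave alone. Origin: centre of its underside
There are look-alikes about, which are no part of the job. What is shaped like the spare_roll but pink is not meant.

How it is judged:
On the way, in this order (a step that is already met when the one before it is completed fails the run):
1. the next slot of the nut is lined up with the lock pin (within 4.5 mm at the rim) (y of slot_next in the frame of reel_stand between -0.0045 and 0.0045 m and x of slot_next in the frame of reel_stand above 0.03 m), for 0.2 s.
2. the lock pin is pushed home through the slot (value of joint lock_pin above 0.046 m), for 0.2 s.
At the end, for the whole second after the job is handed in: Lock pin home (46 of 50 mm or more) through the next slot, which is within 4.5 mm of the pin's line at the rim, nut flat on the reel; till roll upright on the counter, at rest, 80 mm or more from its start; bottle and pots within 20 mm of their starts and upright (all of step 1 and value of joint lock_pin above 0.046 m and distance of spare_roll from where it was at the start of the episode above 0.08 m and angle between spare_roll's own z axis and vertical below 0.15 rad and height (world z) of spare_roll between -0.008 and 0.008 m and linear speed of each of spare_roll, castle_nut below 0.02 m/s and height (world z) of castle_nut below 0.046 m and angle between castle_nut's own z axis and vertical below 0.1 rad); the robot touches nothing.
It fails at once if the lotion bottle, pen pot or cream pot is shoved more than 20 mm or tipped (distance of any of lotion_bottle, pen_pot, cream_pot from where it was at the start of the episode above 0.02 m or angle between any of lotion_bottle, pen_pot, cream_pot's own z axis and vertical above 0.3 rad).
It fails at once if the till roll is knocked over (angle between spare_roll's own z axis and vertical above 0.7 rad).
It fails at once if the nut is turned past the slot (by more than about 16 degrees) (y of slot_next in the frame of reel_stand below -0.012 m).
It fails at once if the nut is backed off to the slot before (x of slot_next in the frame of reel_stand below 0.0177 m).
It also fails if it takes over 62 s, if anything falls off the work surface, if the arm or the gripper's body presses on something with over 40 N, if the wrist force passes 120 N, or if a joint passes its speed limit or range.

ROBOT

A 6-joint arm with a two-finger parallel gripper is mounted at the origin on a cart in front of the work surface, level with it; the furniture and walls round the work are solid. World frame = base frame: x ahead of the robot, y to its left, z up, the work surface at z = 0. Lengths are in m, angles in rad, forces in N, time in s.
With the tool pointing down it reaches from about 0.225 to 0.725 m from the base axis. Payload 3.1 kg.
Tool frame: the origin (TCP) lies at the very end of the fingers, on their centre line; the grasp point (between the pads) lies 19 mm behind it (robot.grip_depth is the distance from the TCP to the grasp point, in m); y points along the fingers, x is the direction in which the jaws open and shut, and the axes are right-handed (so a half turn about y gives the same grasp; the last joint's range is limited). The gripper opens to 85 mm and grips with 20 to 120 N. Pads are 22 mm wide; open, the fingers measure 114 mm over their backs; the gripper's body (76 mm by 85 mm) begins 54 mm behind the grasp point. The pads swing forward as they close: fully open they stand 13 mm farther back than shut.
Start: joints at [-1.389, 0.048, 0.099, 1.622, 0, 1.443], TCP at [0.16, -0.5, 0.231] pointing down, gripper open.
Joint ranges: [-2.91, 2.91], [-0.99, 1.94], [-1.21, 1.42], [-2.12, 2.29], [-1.49, 1.47], [-3.14, 3.14]. Speed limits (rad/s): [2.79, 2.79, 3.14, 3.14, 3.14, 3.14].

INTERFACE

Orientations are given as a 3x3 rotation matrix whose columns are the frame's x, y, z axes.
In Python, from station import readout, eyes, hand_in, robot gives the robot as it stands.
- The arm moves only by the tool jog_arm, never from a script. Its argument "targets" is a list of rows, each an object of numbers: "dx", "dy", "dz": the shift along the world's x, y, z in cm; "turn": the turn about the world's z in units of 6 degrees (1.0 is 6 degrees). In form: [{"dx": .., "dy": .., "dz": .., "turn": ..}, ...]. A call has 1 to 5 rows; each row is the pose to reach, as a shift and turn from the pose measured when the call began; what a row does not reach only later rows make up. A row lasts 1/8 s, in which the tool goes at most 62.5 mm and 10.7 degrees, less where a joint would pass 70% of its speed; a pose out of reach is approached as far as the arm can. A call with a gripper value outside its range is refused whole. "jaw" is the finger opening in cm, from 0 to 8.54, set as the call begins (left out, the last holds). The fingers move at their own pace and stop on an object; the grip force is fixed at half the most. Time passes only in rows, so rows that repeat a pose let the fingers close. It gives the time, the measured TCP pose, the force and the opening at its end, in the units of the state.
- readout.sense(): the state, without advancing time (a new reading comes with each control period).
- eyes.capture(name): name is "scene" or "top"; returns a dict with "frame" (384x512x3 uint8, red, green, blue), "fx", "fy", "cx", "cy" (pixels), "D" ([k1, k2, p1, p2, k3] as OpenCV has them; the pictures are not rectified), "xyz" and "rotation" of the camera in the world. Camera axes: x right, y up, looking along -z (the intrinsics and any distortion apply to the point x, -y, -z); pixel columns grow to the right and rows downward; lengths in m; the calibration is good to about 2 mm. A picture is of the moment at which its call begins. There is no depth.
- hand_in(): hands the job in, once; it reports no verdict.
The state is a dict: "time": time; "joints": joint angles; "joint_velocities": joint speeds; "joint_efforts": joint torques, N m; "ee_pos": TCP position; "ee_rot": TCP orientation; "contact_force": force on the tool from outside, world axes, zero at the start; "moment": the same for the moment, N m; "gripper_width": finger opening in m.
Only numpy, scipy, OpenCV 4.12 (cv2) and the standard library are available. Lean on these libraries where they do the work, as an engineer would, in place of code of your own. Each camera call takes 0.05 s, during which the arm holds its last target.

## Working session

There is one attempt and no reset: what is moved stays moved. The work goes in short steps, Python scripts to look and compute and a tool call to move; the robot and the scene stay as the last step left them, time stands still between calls to the robot, and variables do not carry over. Pictures are saved under pics/ and viewed, and the job is handed in when it is done.

Besides the shell and the picture viewer there is one more tool, called after "Call:" in YAML: its name, and indented under it one key for each argument. jog_arm: Moves the arm, as the interface text tells. Its arguments: {"type":"object","properties":{"targets":{"type":"array","items":{"type":"object","properties":{"dx":{"type":"number"},"dy":{"type":"number"},"dz":{"type":"number"},"turn":{"type":"number"}}}},"jaw":{"type":"number"}},"required":["targets"]}

```bash
ls; mkdir -p pics; python3 - <<'E'
from station import readout, eyes, robot
import cv2,json,pickle
s=readout.sense();print(s)
for n in("scene","top"):
    c=eyes.capture(n);pickle.dump(c,open(f"pics/{n}0.pkl","wb"))
    cv2.imwrite(f"pics/{n}0.png",cv2.resize(c["frame"][:,:,::-1],(800,600),interpolation=cv2.INTER_CUBIC))
    print({k:v for k,v in c.items() if k!="frame"})
E
```

```text
pics
{'time': 0.0, 'joints': array([-1.38881524e+00,  4.87443531e-02,  9.75819571e-02,  1.62196988e+00,
        2.96175567e-05,  1.44301110e+00]), 'joint_velocities': array([ 0.00120009,  0.00052878,  0.00071739,  0.00050988, -0.00064354,
        0.00070139]), 'joint_efforts': array([-1.74084522e-03, -3.38787103e+01,  3.20012283e+01,  2.05681549e-02,
       -3.44845412e-04, -1.02832516e-06]), 'ee_pos': array([ 0.15993352, -0.49941461,  0.2301125 ]), 'ee_rot': array([[ 3.04835593e-01, -3.93627063e-04,  9.52404907e-01],
       [-9.52402179e-01,  2.30273287e-03,  3.04835672e-01],
       [-2.31312565e-03, -9.99997271e-01,  3.27063667e-04]]), 'contact_force': array([-0.2553513 , -0.24198664,  0.95133557]), 'moment': array([ 0.00589938,  0.02742385, -0.03519654]), 'gripper_width': 0.08527982994883798}
{'fx': 489.6938756442943, 'fy': 489.6938756442943, 'cx': 254.06060364565357, 'cy': 186.8457889850459, 'D': array([-0.09910878,  0.        ,  0.        ,  0.        ,  0.        ]), 'xyz': array([-0.08796576,  0.56876846,  0.64538274]), 'rotation': array([[-0.57020379,  0.47378182, -0.67111729],
       [-0.8214994 , -0.32633919,  0.46759114],
       [ 0.00252431,  0.81794469,  0.57529133]])}
{'fx': 500.10996569596256, 'fy': 500.10996569596256, 'cx': 253.15931773654174, 'cy': 190.69465735104322, 'D': array([-0.17522329,  0.        ,  0.        ,  0.        ,  0.        ]), 'xyz': array([0.34493076, 0.10272831, 1.10198426]), 'rotation': array([[ 9.24052931e-02,  9.72876173e-01, -2.12068891e-01],
       [-9.95721413e-01,  9.02084978e-02, -2.00323154e-02],
       [-3.58546247e-04,  2.13012628e-01,  9.77049380e-01]])}
```

View pics/scene0.png

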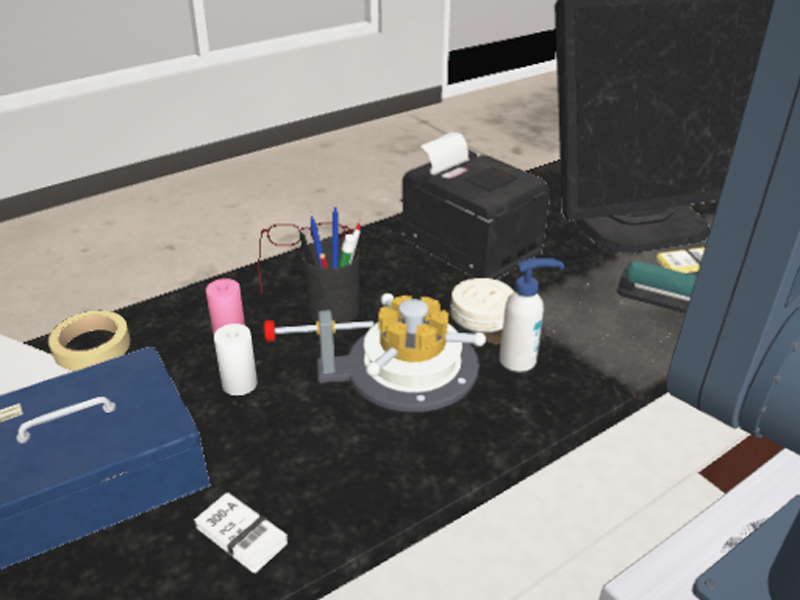

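View pics/top0.png

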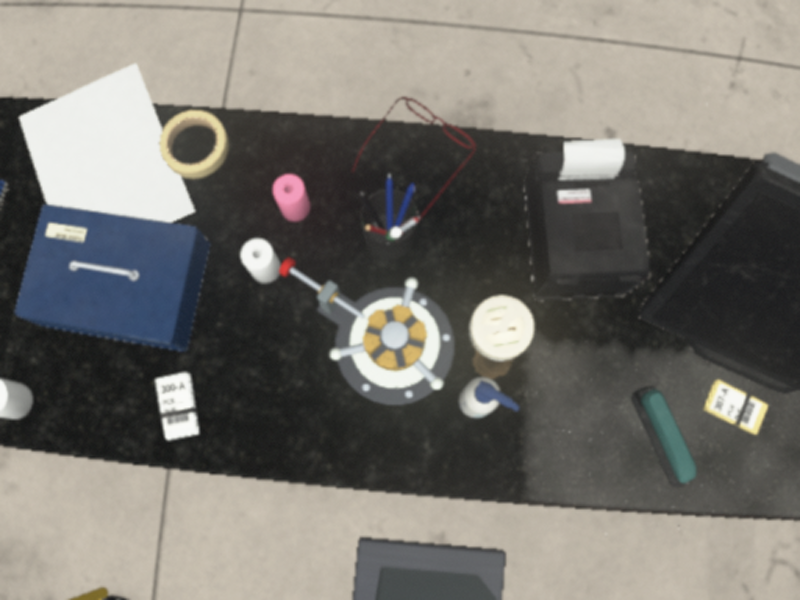

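The till roll candidates are the white one at top (262,260), directly behind the red knob (287,267), the pink one at (291,197), which is excluded, and a white thing at (12,398), which is off by the counter edge and not behind the knob. I'll check these in enlarged crops and fit the poses.

```bash
cat > h.py <<'E'
import numpy as np,cv2,pickle
def load(n): return pickle.load(open(f"pics/{n}.pkl","rb"))
def proj(c,P):
    P=np.atleast_2d(P).astype(float)
    q=(P-c["xyz"])@c["rotation"]; q=q*[1,-1,-1]
    K=np.array([[c["fx"],0,c["cx"]],[0,c["fy"],c["cy"]],[0,0,1.]])
    return cv2.projectPoints(q,np.zeros(3),np.zeros(3),K,c["D"])[0][:,0]
def unproj(c,uv,z):
    K=np.array([[c["fx"],0,c["cx"]],[0,c["fy"],c["cy"]],[0,0,1.]])
    n=cv2.undistortPoints(np.array(uv,float).reshape(-1,1,2),K,c["D"])[:,0]
    d=np.c_[n[:,0],-n[:,1],-np.ones(len(n))]@c["rotation"].T
    t=(z-c["xyz"][2])/d[:,2]
    return c["xyz"]+d*t[:,None]
def crop(c,u0,v0,w,h,k,fn):
    im=c["frame"][v0:v0+h,u0:u0+w,::-1]
    cv2.imwrite(fn,cv2.resize(im,None,fx=k,fy=k,interpolation=cv2.INTER_CUBIC))
E
python3 - <<'E'
from h import *
crop(load("top0"),145,145,160,120,5,"pics/tc.png")
crop(load("scene0"),125,170,260,104,3,"pics/sc.png")
E
```

```text
(no output)
```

View pics/tc.png

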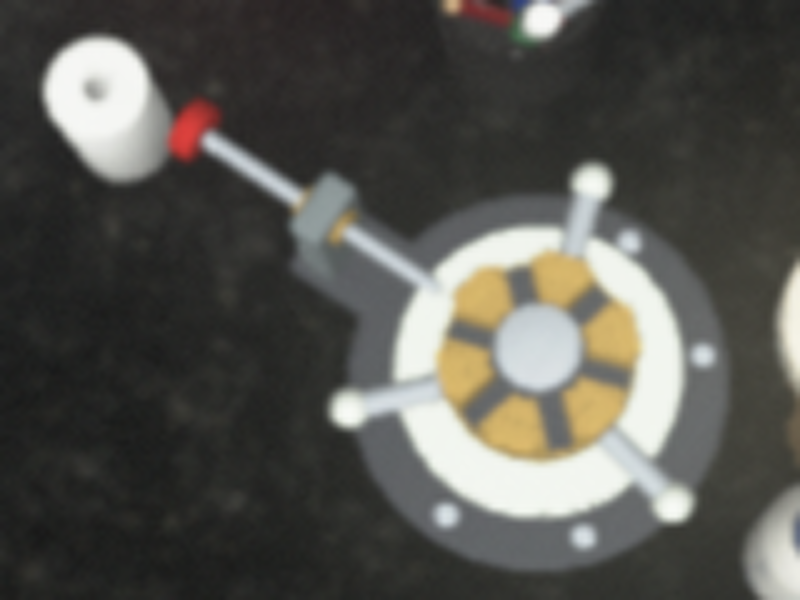

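View pics/sc.png

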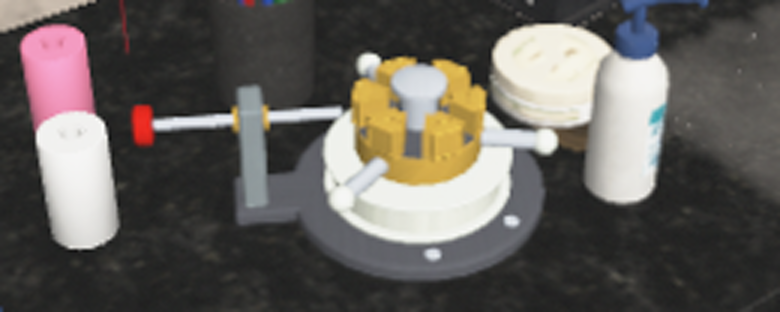

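```bash
python3 - <<'E'
from h import *
t=load("top0");s=load("scene0")
T=lambda x,y:(145+x/5-.4,145+y/5-.4)
S=lambda x,y:(125+x/3-.33,170+y/3-.33)
cap=unproj(t,[T(539,346)],.099)[0]
knob=unproj(t,[T(196,131)],.074)[0]
tip=unproj(t,[T(440,288)],.074)[0]
print("cap",cap,"knob centre",knob,"tip",tip)
d=knob-cap;print("dist",np.hypot(*d[:2]),"ang",np.degrees(np.arctan2(d[1],d[0])), "tip",np.hypot(*(tip-cap)[:2]),np.degrees(np.arctan2(*(tip-cap)[1::-1])))
for n,p in dict(b0=(592,183),b1=(349,410),b2=(673,504)).items():
    b=unproj(t,[T(*p)],.053)[0];e=b-cap;print(n,b,np.hypot(*e[:2]),np.degrees(np.arctan2(e[1],e[0])))
for p in [(470,332),(522,285),(593,303),(606,373),(555,424),(490,401)]:
    b=unproj(t,[T(*p)],.07)[0];e=b-cap;print("slot",p,np.hypot(*e[:2]),np.degrees(np.arctan2(e[1],e[0])))
print("roll top",unproj(t,[T(97,86)],.079), "scene",unproj(s,[S(75,133)],.079))
print("cap scene",unproj(s,[S(418,84)],.099))
print("pink",unproj(t,[(290*.64,184*.64)],.079))
for n,p,z in [("penpot rim",(388,212),.098),("cream",(502,326),.032),("bottle",(483,390),.11),("tags",(177,405),.02),("tape",(195,145),.02)]:
    print(n,unproj(t,[(p[0]*.64,p[1]*.64)],z))
E
```

```text
cap [0.51461727 0.12038705 0.099     ] knob centre [0.59760342 0.27493194 0.074     ] tip [0.53952572 0.1643965  0.074     ]
dist 0.17541615187873352 ang 61.76548352346334 tip 0.05056938763583294 60.491026937042605
b0 [0.59543335 0.10504591 0.053     ] 0.08225928267175733 -10.748444439542832
b1 [0.48753913 0.19877942 0.053     ] 0.08293725886893365 109.05583742848627
b2 [0.46047654 0.05885516 0.053     ] 0.08195969132386116 -131.34392669482972
slot (470, 332) 0.030933583036205383 74.72265512524318
slot (522, 285) 0.031763288857347936 18.42290280320191
slot (593, 303) 0.032417752076800734 -38.9218172536066
slot (606, 373) 0.0286680913556942 -97.81554003887284
slot (555, 424) 0.028735762799702438 -161.4041539217107
slot (490, 401) 0.027455735250888243 137.1234388139892
roll top [[0.61224016 0.31897671 0.079     ]] scene [[0.61098164 0.31955627 0.079     ]]
cap scene [[0.50975085 0.1294512  0.099     ]]
pink [[0.7152874  0.28525864 0.079     ]]
penpot rim [[0.68019231 0.14445685 0.098     ]]
cream [[ 0.55101097 -0.02691809  0.032     ]]
bottle [[0.45115621 0.00120052 0.11      ]]
tags [[0.39878662 0.41544895 0.02      ]]
tape [[0.7872555 0.4483989 0.02     ]]
```

Checks: the three ball centres lie 82–83 mm off the cap centre, and their centroid matches the cap. The pin runs at about 61.5° and the tip is 50 mm out. The slots sit at 79° plus multiples of 60°, so slot_next is at 79° (about 17.5° anticlockwise of the pin) and spoke_0 is at 109°. The roll is at (0.612, 0.319) in both cameras. The crop confirms that it is the white roll behind the knob. I'll move the roll first.

Call:
jog_arm:
  targets:
    - {"dx":3,"dy":5.5,"turn":0.5}
    - {"dx":6,"dy":11,"turn":1}
    - {"dx":9,"dy":16.5,"turn":1.5}
    - {"dx":12,"dy":22,"turn":2}
    - {"dx":15,"dy":27.5,"turn":2.5}
  jaw: 8.5

```text
invalid input at $.targets[0]: expected keys dx, dy, dz, turn
```

Call:
jog_arm:
  targets:
    - {"dx":3,"dy":5.5,"turn":0.5}
    - {"dx":6,"dy":11,"turn":1}
    - {"dx":9,"dy":16.5,"turn":1.5}
    - {"dx":12,"dy":22,"turn":2}
    - {"dx":15,"dy":27.5,"turn":2.5}

```text
invalid input at $.targets[0]: expected keys dx, dy, dz, turn
```

Call:
jog_arm:
  targets:
    - {"dx":3,"dy":5.5,"dz":0,"turn":0.5}
    - {"dx":6,"dy":11,"dz":0,"turn":1}
    - {"dx":9,"dy":16.5,"dz":0,"turn":1.5}
    - {"dx":12,"dy":22,"dz":0,"turn":2}
    - {"dx":15,"dy":27.5,"dz":0,"turn":2.5}
  jaw: 8.5

```text
time: 0.72
ee_pos: [0.3098, -0.2236, 0.2297]
ee_rot: [[0.542, -0.001, 0.841], [-0.841, 0.002, 0.542], [-0.002, -1.0, 0.001]]
contact_force: [1.9, 0.0, -0.6]
gripper_width: 0.085
```

Call:
jog_arm:
  targets:
    - {"dx":3,"dy":5.5,"dz":0,"turn":0.5}
    - {"dx":6,"dy":11,"dz":0,"turn":1}
    - {"dx":9,"dy":16.5,"dz":0,"turn":1.5}
    - {"dx":12,"dy":22,"dz":0,"turn":2}
    - {"dx":15,"dy":27.5,"dz":0,"turn":2.5}

```text
time: 1.35
ee_pos: [0.459, 0.0511, 0.2294]
ee_rot: [[0.742, -0.001, 0.67], [-0.67, 0.001, 0.742], [-0.002, -1.0, 0.0]]
contact_force: [0.1, -2.0, 0.4]
gripper_width: 0.0849
```

Call:
jog_arm:
  targets:
    - {"dx":3,"dy":5.4,"dz":0,"turn":0.5}
    - {"dx":6,"dy":10.8,"dz":0,"turn":1}
    - {"dx":9,"dy":16.2,"dz":0,"turn":1.5}
    - {"dx":12,"dy":21.6,"dz":0,"turn":2}
    - {"dx":15.2,"dy":26.8,"dz":0,"turn":2.3}

```text
time: 1.98
ee_pos: [0.6115, 0.3211, 0.2288]
ee_rot: [[0.881, -0.002, 0.472], [-0.472, 0.001, 0.881], [-0.002, -1.0, -0.0]]
contact_force: [1.0, -1.3, 0.5]
gripper_width: 0.0851
```

```bash
python3 - <<'E'
from station import readout
s=readout.sense();print(s["ee_pos"],s["ee_rot"],s["joints"])
E
```

```text
[0.61149525 0.32107505 0.22875075] [[ 8.81447603e-01 -1.86819363e-03  4.72278132e-01]
 [-4.72277549e-01  7.69647828e-04  8.81449559e-01]
 [-2.01020629e-03 -9.99997959e-01 -2.03901674e-04]] [3.85833230e-01 5.19990452e-01 6.68022336e-01 1.72026942e+00
 1.41612741e-03 2.44850227e+00]
```

Call:
jog_arm:
  targets:
    - {"dx":0,"dy":-0.1,"dz":-5,"turn":0}
    - {"dx":0,"dy":-0.1,"dz":-10,"turn":0}
    - {"dx":0,"dy":-0.1,"dz":-14,"turn":0}
    - {"dx":0,"dy":-0.1,"dz":-17,"turn":0}
    - {"dx":0,"dy":-0.1,"dz":-19.5,"turn":0}

```text
time: 2.6
ee_pos: [0.6101, 0.3196, 0.0307]
ee_rot: [[0.881, -0.005, 0.472], [-0.472, -0.001, 0.882], [-0.004, -1.0, -0.003]]
contact_force: [-0.1, 0.0, -0.1]
gripper_width: 0.085
```

```bash
python3 - <<'E'
from station import readout,eyes
from h import *
c=eyes.capture("scene");crop(c,100,110,260,195,3,"pics/s1.png")
E
```

```text
(no output)
```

View pics/s1.png

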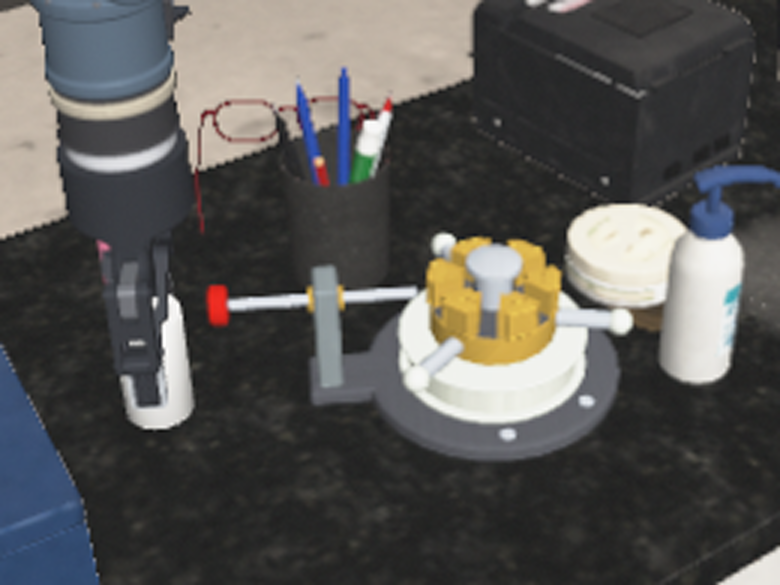

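```bash
python3 - <<'E'
from h import *
s=load("scene0")
P=np.array([0.6101,.3196,.0307])
for q in [P,P+np.array([-.881,.472,0])*.045,[.612,.319,0],[.612,.319,.079]]:
    print((proj(s,q)-[100,110])*3)
E
```

```text
[[158.71881741 371.80934801]]
[[155.04078826 419.03255236]]
[[163.89443774 405.55410581]]
[[149.13180636 310.86276482]]
```

Call:
jog_arm:
  targets:
    - {"dx":0,"dy":0,"dz":0,"turn":0}
    - {"dx":0,"dy":0,"dz":0,"turn":0}
    - {"dx":0,"dy":0,"dz":0,"turn":0}
    - {"dx":0,"dy":0,"dz":0,"turn":0}
    - {"dx":0,"dy":0,"dz":0,"turn":0}
  jaw: 3.6

```text
time: 3.28
ee_pos: [0.6089, 0.3191, 0.0283]
ee_rot: [[0.881, -0.008, 0.472], [-0.472, -0.002, 0.881], [-0.006, -1.0, -0.005]]
contact_force: [0.3, 0.8, 2.4]
gripper_width: 0.0429
```

Call:
jog_arm:
  targets:
    - {"dx":0,"dy":0.3,"dz":3,"turn":0}
    - {"dx":-3,"dy":1.5,"dz":4,"turn":0}
    - {"dx":-8,"dy":1.5,"dz":4,"turn":0}
    - {"dx":-13,"dy":1.5,"dz":4,"turn":0}
    - {"dx":-15,"dy":1.5,"dz":4,"turn":0}

```text
time: 3.9
ee_pos: [0.4547, 0.3335, 0.0668]
ee_rot: [[0.882, -0.013, 0.471], [-0.471, -0.004, 0.882], [-0.009, -1.0, -0.009]]
contact_force: [0.0, -0.4, -1.6]
gripper_width: 0.0429
```

Call:
jog_arm:
  targets:
    - {"dx":0,"dy":0,"dz":-2,"turn":0}
    - {"dx":0,"dy":0,"dz":-3,"turn":0}
    - {"dx":0,"dy":0,"dz":-3.6,"turn":0}
    - {"dx":0,"dy":0,"dz":-3.8,"turn":0}

```text
time: 4.4
ee_pos: [0.4549, 0.3333, 0.0284]
ee_rot: [[0.882, -0.013, 0.471], [-0.471, -0.004, 0.882], [-0.01, -1.0, -0.01]]
contact_force: [0.1, -0.0, -1.9]
gripper_width: 0.0429
```

Call:
jog_arm:
  targets:
    - {"dx":0,"dy":0,"dz":-0.1,"turn":0}
    - {"dx":0,"dy":0,"dz":-0.1,"turn":0}

```text
time: 4.65
ee_pos: [0.4555, 0.3335, 0.0283]
ee_rot: [[0.882, -0.012, 0.471], [-0.471, -0.003, 0.882], [-0.009, -1.0, -0.009]]
contact_force: [-2.3, -1.0, 1.1]
gripper_width: 0.0424
```

Call:
jog_arm:
  targets:
    - {"dx":0,"dy":0,"dz":0,"turn":0}
    - {"dx":0,"dy":0,"dz":0,"turn":0}
    - {"dx":0,"dy":0,"dz":0,"turn":0}
    - {"dx":0,"dy":0,"dz":0,"turn":0}
  jaw: 8.5

```text
time: 5.15
ee_pos: [0.4556, 0.3336, 0.0283]
ee_rot: [[0.882, -0.012, 0.471], [-0.471, -0.003, 0.882], [-0.009, -1.0, -0.008]]
contact_force: [-0.7, -0.5, -0.2]
gripper_width: 0.0851
```

Call:
jog_arm:
  targets:
    - {"dx":0,"dy":0,"dz":2,"turn":0}
    - {"dx":0,"dy":0,"dz":6,"turn":0}
    - {"dx":0,"dy":0,"dz":10,"turn":0}
    - {"dx":0,"dy":0,"dz":14,"turn":0}
    - {"dx":0,"dy":0,"dz":14,"turn":0}

```text
time: 5.78
ee_pos: [0.4581, 0.3349, 0.1732]
ee_rot: [[0.882, -0.004, 0.471], [-0.471, 0.001, 0.882], [-0.004, -1.0, -0.001]]
contact_force: [0.4, -0.3, -0.8]
gripper_width: 0.0848
```

```bash
python3 - <<'E'
from station import readout,eyes
from h import *
c=eyes.capture("scene");crop(c,100,110,260,195,3,"pics/s2.png")
c=eyes.capture("top");crop(c,100,130,260,195,3,"pics/t2.png");pickle.dump(c,open("pics/top2.pkl","wb"))
E
```

```text
(no output)
```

View pics/s2.png

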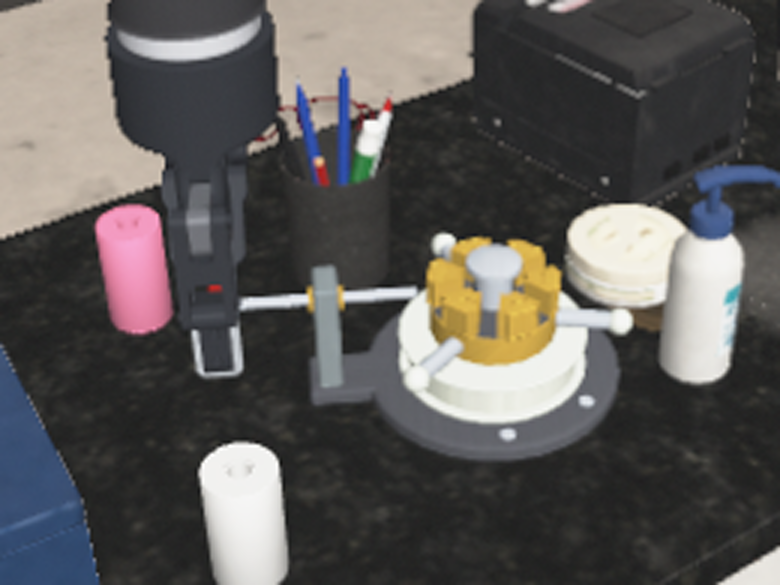

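View pics/t2.png

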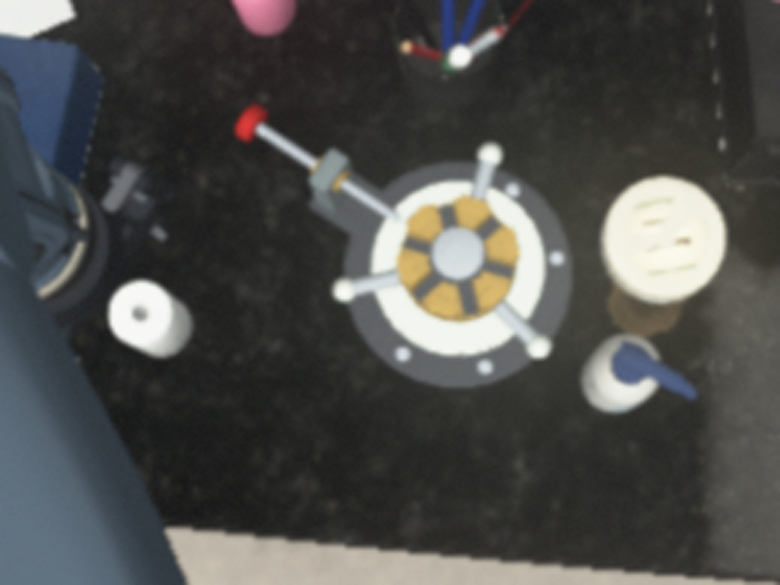

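The roll stands upright at about (0.456, 0.334). The pots, bottle and nut haven't moved. Next I'll close the gripper and stand it on the −x (anticlockwise) side of spoke_0.

Call:
jog_arm:
  targets:
    - {"dx":0,"dy":-3,"dz":0,"turn":1.7}
    - {"dx":0,"dy":-6,"dz":0,"turn":3.4}
    - {"dx":0,"dy":-9,"dz":0,"turn":5.1}
    - {"dx":0,"dy":-12,"dz":0,"turn":6.8}
    - {"dx":0.2,"dy":-15.3,"dz":0,"turn":7.9}
  jaw: 0

```text
time: 6.5
ee_pos: [0.4565, 0.1796, 0.1663]
ee_rot: [[0.942, -0.009, -0.335], [0.335, -0.011, 0.942], [-0.013, -1.0, -0.007]]
contact_force: [-0.3, -0.8, -0.9]
gripper_width: -0.0001
```

Call:
jog_arm:
  targets:
    - {"dx":0,"dy":0,"dz":-4,"turn":0}
    - {"dx":0,"dy":0,"dz":-7,"turn":0}
    - {"dx":0,"dy":0,"dz":-8,"turn":0}
    - {"dx":0,"dy":0,"dz":-8,"turn":0}

```text
time: 7.0
ee_pos: [0.4552, 0.1793, 0.0848]
ee_rot: [[0.942, -0.013, -0.335], [0.335, -0.012, 0.942], [-0.016, -1.0, -0.007]]
contact_force: [-0.0, 0.2, -0.5]
gripper_width: 0.0001
```

```bash
python3 - <<'E'
from station import readout,eyes
from h import *
c=eyes.capture("scene");crop(c,190,130,160,120,5,"pics/s3.png")
c=eyes.capture("top");crop(c,150,150,160,120,5,"pics/t3.png")
E
```

```text
(no output)
```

View pics/s3.png

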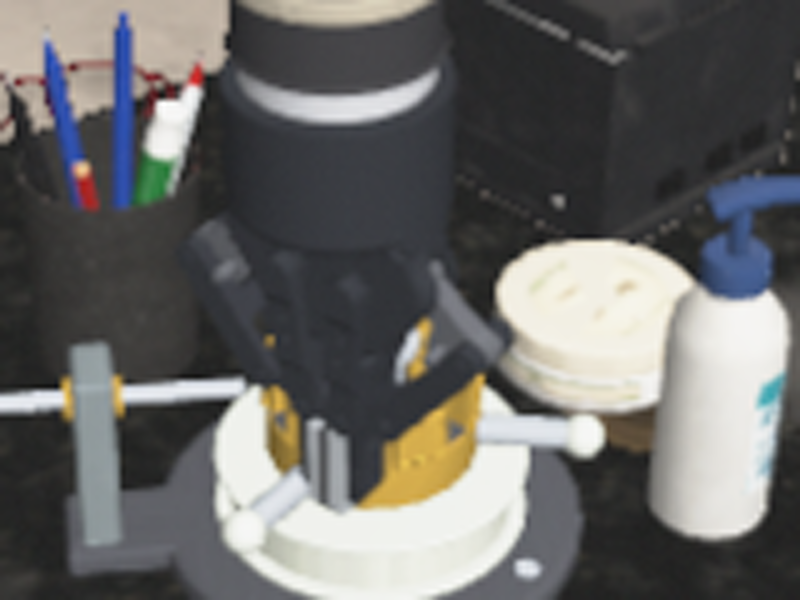

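View pics/t3.png

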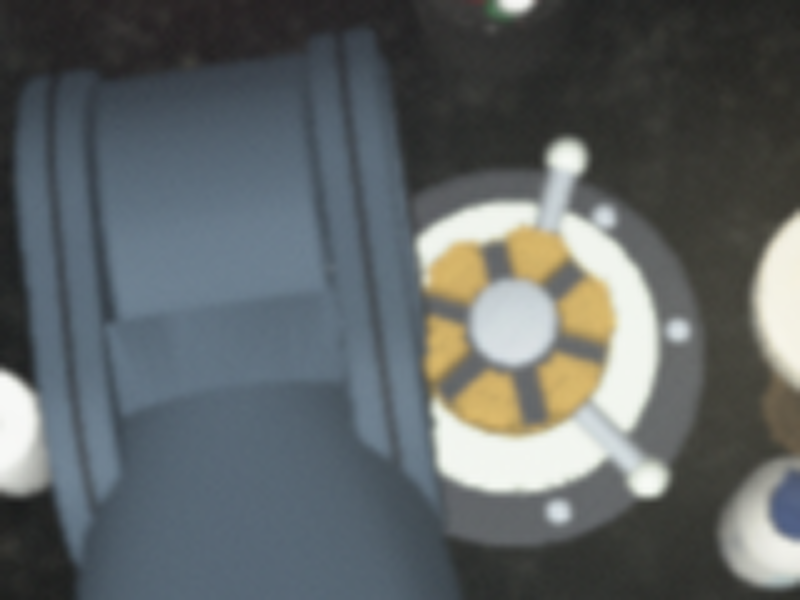

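Call:
jog_arm:
  targets:
    - {"dx":0,"dy":0.3,"dz":-2,"turn":0}
    - {"dx":0,"dy":0.3,"dz":-4,"turn":0}
    - {"dx":0,"dy":0.3,"dz":-4.3,"turn":0}
    - {"dx":0,"dy":0.3,"dz":-4.3,"turn":0}

```text
time: 7.6
ee_pos: [0.4579, 0.1831, 0.0453]
ee_rot: [[0.942, -0.006, -0.335], [0.335, -0.01, 0.942], [-0.009, -1.0, -0.007]]
contact_force: [-1.0, -0.2, 0.9]
gripper_width: 0.0003
```

```bash
python3 - <<'E'
from station import readout,eyes
from h import *
c=eyes.capture("scene");crop(c,190,130,160,120,5,"pics/s4.png")
E
```

```text
(no output)
```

View pics/s4.png

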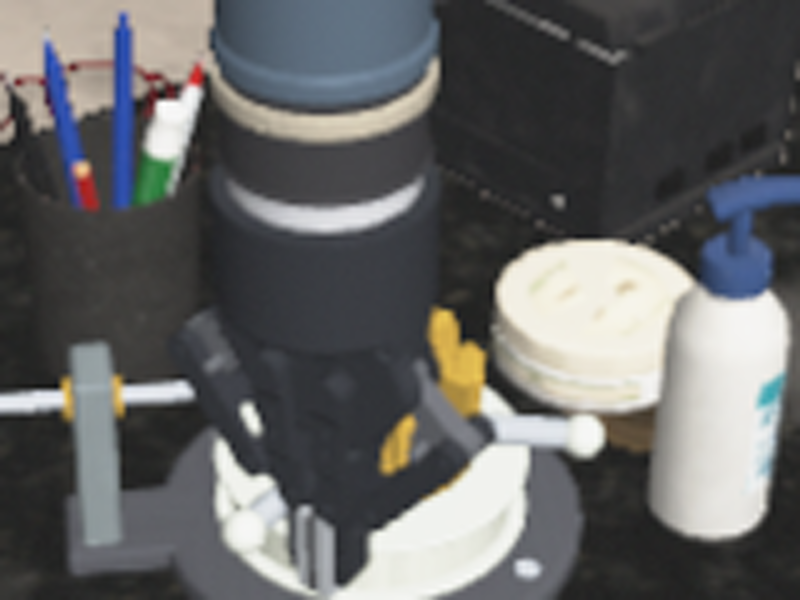

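Call:
jog_arm:
  targets:
    - {"dx":0.35,"dy":0.12,"dz":-0.3,"turn":0}
    - {"dx":0.7,"dy":0.25,"dz":-0.3,"turn":0}
    - {"dx":1.05,"dy":0.37,"dz":-0.3,"turn":0}
    - {"dx":1.4,"dy":0.5,"dz":-0.3,"turn":0}
    - {"dx":1.4,"dy":0.5,"dz":-0.3,"turn":0}

```text
time: 8.28
ee_pos: [0.4723, 0.1882, 0.0425]
ee_rot: [[0.942, -0.006, -0.335], [0.335, -0.01, 0.942], [-0.009, -1.0, -0.007]]
contact_force: [0.4, 0.3, -1.1]
gripper_width: -0.0001
```

```bash
python3 - <<'E'
from station import readout,eyes
from h import *
c=eyes.capture("scene");crop(c,190,130,160,120,5,"pics/s5.png")
c=eyes.capture("top");crop(c,150,150,160,120,5,"pics/t5.png");pickle.dump(c,open("pics/top5.pkl","wb"))
E
```

```text
(no output)
```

View pics/t5.png

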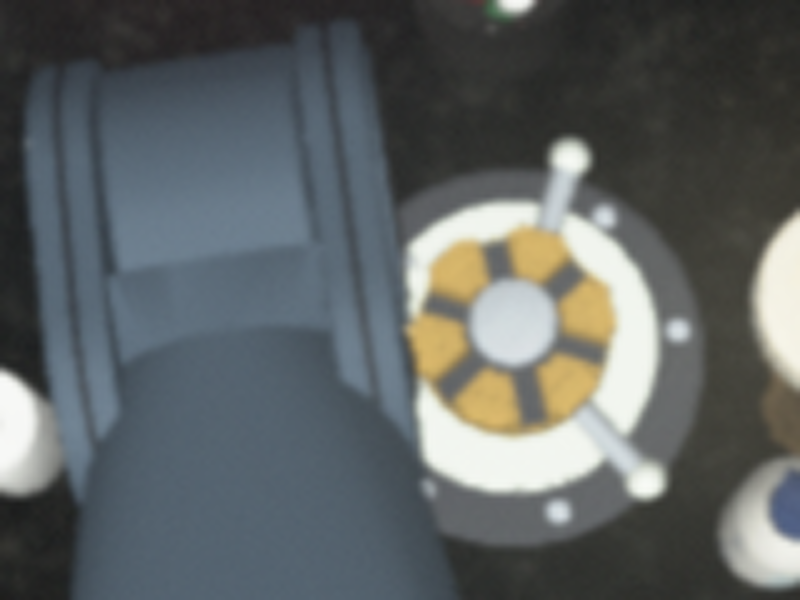

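View pics/s5.png

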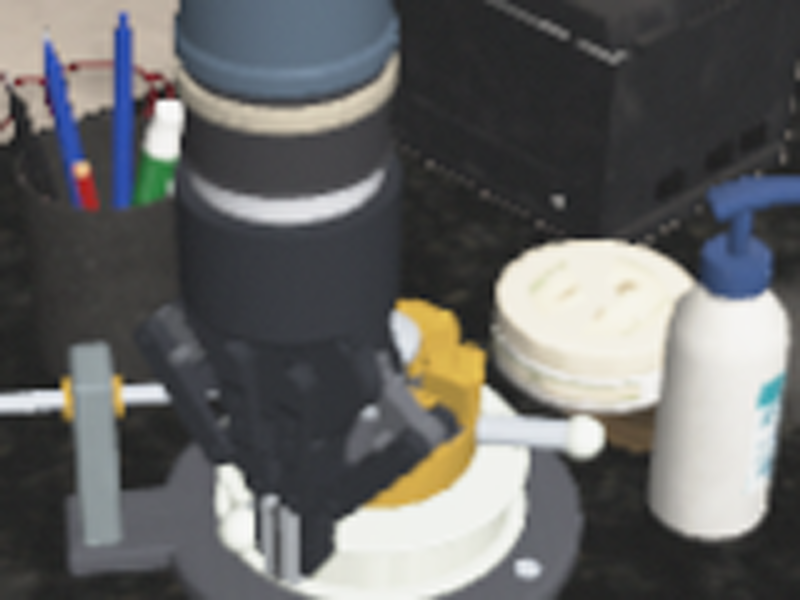

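Contact has just begun: the balls have shifted by about 2–3 px. I'll push along the arc to about three quarters of the turn and then measure.

Call:
jog_arm:
  targets:
    - {"dx":0.45,"dy":0.2,"dz":0,"turn":-0.5}
    - {"dx":0.9,"dy":0.4,"dz":0,"turn":-1}
    - {"dx":1.3,"dy":0.57,"dz":0,"turn":-1.5}
    - {"dx":1.7,"dy":0.7,"dz":0,"turn":-2}
    - {"dx":1.7,"dy":0.7,"dz":0,"turn":-2}

```text
time: 9.0
ee_pos: [0.4891, 0.1952, 0.0424]
ee_rot: [[0.991, -0.008, -0.132], [0.132, -0.009, 0.991], [-0.009, -1.0, -0.007]]
contact_force: [-0.3, -0.2, -0.0]
gripper_width: -0.0004
```

```bash
python3 - <<'E'
from station import readout,eyes
from h import *
c=eyes.capture("top");crop(c,150,150,160,120,5,"pics/t6.png");pickle.dump(c,open("pics/top6.pkl","wb"))
E
```

```text
(no output)
```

View pics/t6.png

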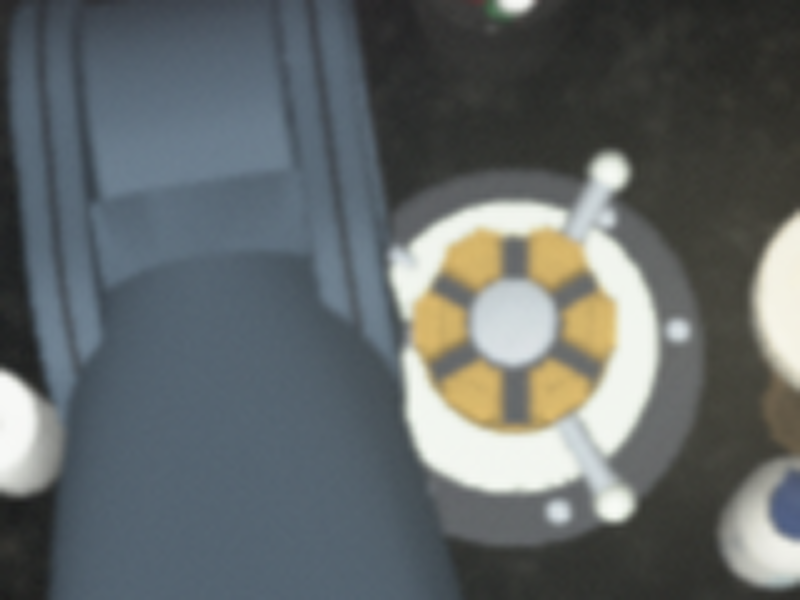

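```bash
cat >> h.py <<'E'
C=np.array([.5146,.1207])
def ang(c,u0,v0,k,pts,z=.053):
    for p in pts:
        b=unproj(c,[(u0+(p[0]+.5)/k-.5,v0+(p[1]+.5)/k-.5)],z)[0][:2]-C
        print(p,"r %.4f ang %.2f"%(np.hypot(*b),np.degrees(np.arctan2(b[1],b[0]))))
E
python3 - <<'E'
from h import *
ang(load("top6"),150,150,5,[(610,172),(615,501)])
ang(load("top0"),145,145,5,[(592,183),(673,504),(349,410)])
ang(load("top0"),145,145,5,[(196,131),(440,288)],.074)
ang(load("top2"),100,130,3,[(252,124),(397,217)],.074)
# image overlay: predicted knob & pin axis for several angles
for n in ("top0","scene0"):
  c=load(n)
  for a in (60,61,62,63):
    u=np.array([np.cos(np.radians(a)),np.sin(np.radians(a))])
    print(n,a,[proj(c,np.r_[C+u*r,.074])[0].round(1).tolist() for r in (.05,.176)])
c=load("scene0");crop(c,160,190,160,70,5,"pics/sk.png")
E
```

```text
(610, 172) r 0.0839 ang -24.40
(615, 501) r 0.0810 ang -142.93
(592, 183) r 0.0823 ang -10.96
(673, 504) r 0.0822 ang -131.19
(349, 410) r 0.0826 ang 109.12
(196, 131) r 0.1751 ang 61.71
(440, 288) r 0.0503 ang 60.30
(252, 124) r 0.1751 ang 61.88
(397, 217) r 0.0516 ang 60.71
top0 60 [[232.8, 202.2], [184.9, 168.6]]
top0 61 [[232.6, 202.5], [184.1, 169.8]]
top0 62 [[232.3, 202.9], [183.2, 170.9]]
top0 63 [[232.1, 203.2], [182.4, 172.1]]
scene0 60 [[240.1, 206.6], [174.1, 209.8]]
scene0 61 [[240.1, 206.9], [174.1, 210.8]]
scene0 62 [[240.2, 207.2], [174.0, 211.8]]
scene0 63 [[240.2, 207.5], [174.0, 212.8]]
```

View pics/sk.png

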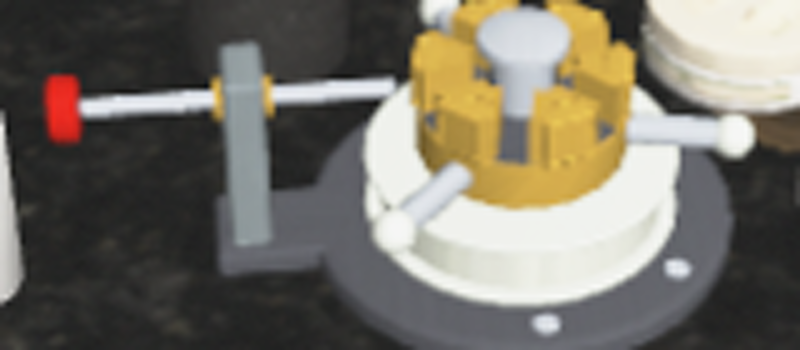

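Spoke_0 is now at about 96.4° and the target is about 91.7°, with the pin at 61.7°. I'll push the remaining 4.7°.

Call:
jog_arm:
  targets:
    - {"dx":0.2,"dy":0.06,"dz":0,"turn":-0.3}
    - {"dx":0.4,"dy":0.12,"dz":0,"turn":-0.6}
    - {"dx":0.6,"dy":0.17,"dz":0,"turn":-0.8}
    - {"dx":0.6,"dy":0.17,"dz":0,"turn":-0.8}

```text
time: 9.55
ee_pos: [0.4953, 0.1969, 0.0424]
ee_rot: [[0.999, -0.008, -0.049], [0.049, -0.008, 0.999], [-0.009, -1.0, -0.008]]
contact_force: [-1.5, -0.4, -0.0]
gripper_width: 0.0003
```

Call:
jog_arm:
  targets:
    - {"dx":-0.5,"dy":0,"dz":0,"turn":0}
    - {"dx":-1.5,"dy":0,"dz":0,"turn":0}
    - {"dx":-2,"dy":0,"dz":4,"turn":0}
    - {"dx":-2,"dy":4,"dz":10,"turn":0}
    - {"dx":-4,"dy":10,"dz":12,"turn":0}

```text
time: 10.18
ee_pos: [0.4602, 0.2872, 0.1619]
ee_rot: [[0.999, -0.002, -0.045], [0.045, -0.006, 0.999], [-0.003, -1.0, -0.006]]
contact_force: [1.2, 1.2, -0.8]
gripper_width: -0.0001
```

```bash
python3 - <<'E'
from station import readout,eyes
from h import *
c=eyes.capture("top");crop(c,150,150,160,120,5,"pics/t7.png");pickle.dump(c,open("pics/top7.pkl","wb"))
c=eyes.capture("scene");crop(c,160,150,160,120,5,"pics/s7.png");pickle.dump(c,open("pics/scene7.pkl","wb"))
E
```

```text
(no output)
```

View pics/t7.png

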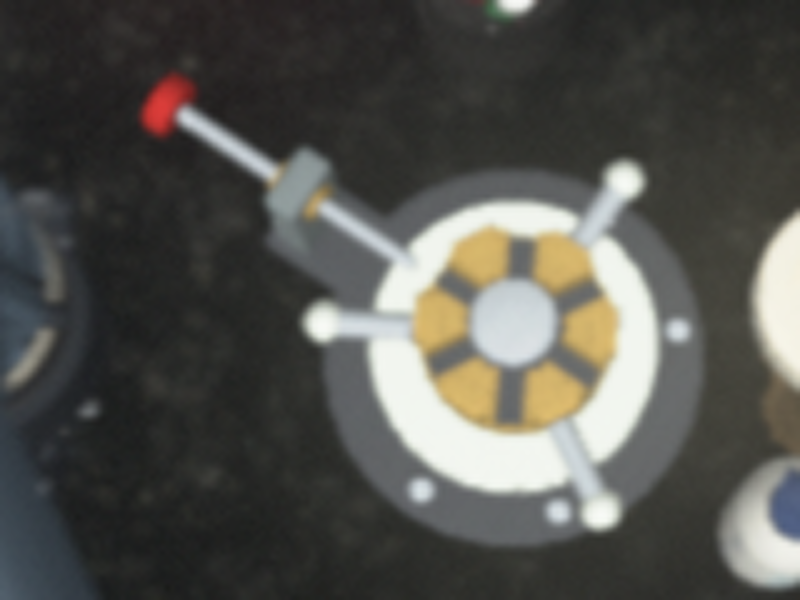

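View pics/s7.png

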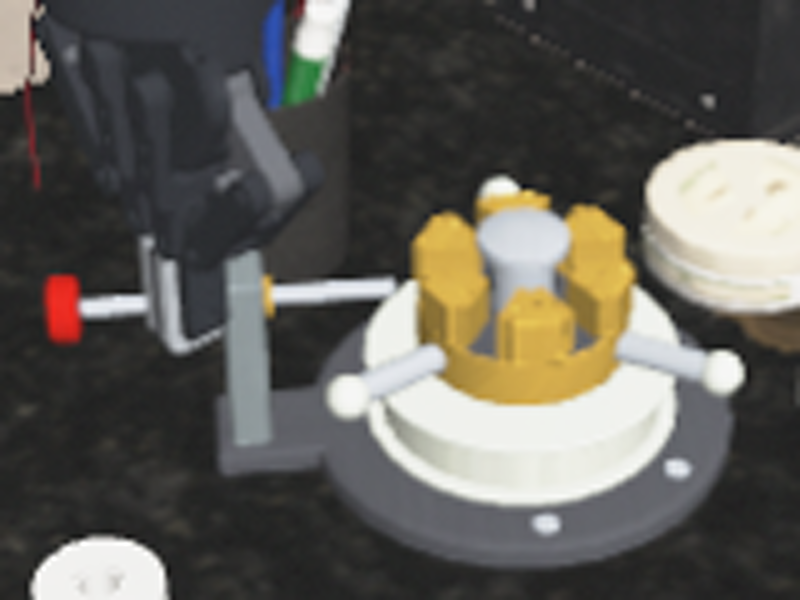

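```bash
python3 - <<'E'
from h import *
t=load("top7")
ang(t,150,150,5,[(625,180),(602,510),(322,322)])
ang(t,150,150,5,[(169,105),(412,262)],.074)
ang(t,150,150,5,[(455,284),(580,358)],.07)
P=[unproj(t,[(150+(x+.5)/5-.5,150+(y+.5)/5-.5)],.053)[0] for x,y in [(625,180),(602,510),(322,322)]]
print(np.mean(P,0), unproj(t,[(150+515/5,150+322/5)],.099))
E
```

```text
(625, 180) r 0.0843 ang -29.39
(602, 510) r 0.0816 ang -147.60
(322, 322) r 0.0818 ang 90.16
(169, 105) r 0.1761 ang 61.75
(412, 262) r 0.0516 ang 60.71
(455, 284) r 0.0321 ang 55.17
(580, 358) r 0.0298 ang -105.82
[0.51604442 0.11961624 0.053     ] [[0.51349863 0.11905816 0.099     ]]
```

```bash
cat > ov.py <<'E'
from h import *
def ov(n,Cn,sp,pin,fn,Cs=C):
    c=load(n);k=8
    im=cv2.resize(c["frame"][:,:,::-1],None,fx=k,fy=k,interpolation=cv2.INTER_CUBIC)
    def px(P): return ((proj(c,P)+.5)*k-.5).round().astype(int)
    def line(P,col): cv2.polylines(im,[px(P)],False,col,1,cv2.LINE_AA)
    a=np.linspace(0,2*np.pi,60)
    ci=lambda o,r,z:np.c_[o[0]+r*np.cos(a),o[1]+r*np.sin(a),0*a+z]
    line(ci(Cs,.018,.099),(255,0,0));line(ci(Cs,.085,.012),(255,0,255));line(ci(Cs,.062,.040),(255,0,255))
    line(ci(Cn,.042,.084),(0,255,0))
    for j in range(3):
        t=np.radians(sp+120*j);line(ci(Cn+.082*np.array([np.cos(t),np.sin(t)]),.0085,.053),(0,255,0))
    for j in range(6):
        t=np.radians(sp-30+60*j);u=np.array([np.cos(t),np.sin(t)]);v=np.array([-u[1],u[0]])
        for s in(-.006,.006):
            line(np.array([np.r_[Cn+u*r+v*s,.084] for r in(.02,.0415)]),(0,0,255))
    t=np.radians(pin);u=np.array([np.cos(t),np.sin(t)]);v=np.array([-u[1],u[0]])
    for s in(-.0035,.0035): line(np.array([np.r_[Cs+u*r+v*s,.074] for r in(.02,.17)]),(255,255,0))
    for r in(.170,.182): line(np.array([np.r_[Cs+u*r+v*s,.074] for s in(-.013,.013)]),(255,255,0))
    p=px(np.r_[Cs,.06])[0]
    cv2.imwrite(fn,im[max(0,p[1]-300):p[1]+290,max(0,p[0]-560):p[0]+240])
E
python3 - <<'E'
from ov import *
ov("top7",np.array([.5155,.1200]),91.1,61.7,"pics/o1.png")
ov("scene7",np.array([.5155,.1200]),91.1,61.7,"pics/o2.png")
E
```

```text
(no output)
```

View pics/o1.png

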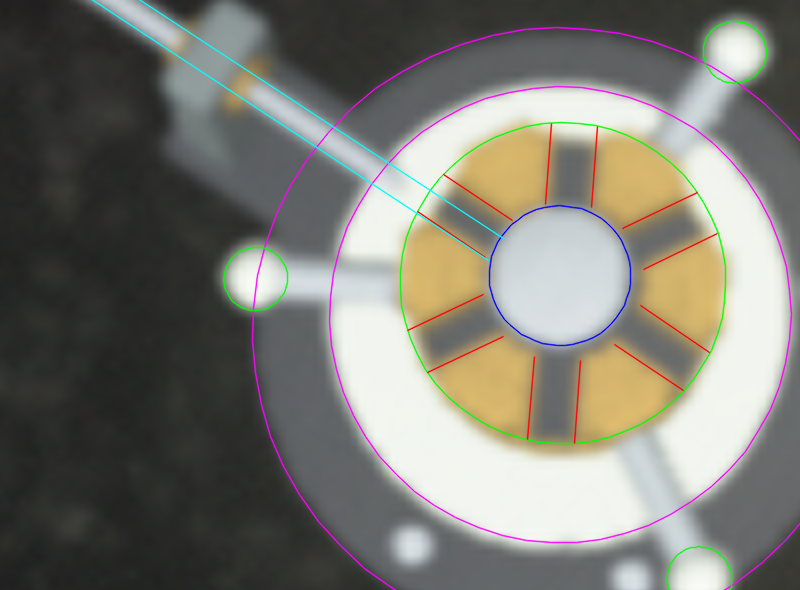

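View pics/o2.png

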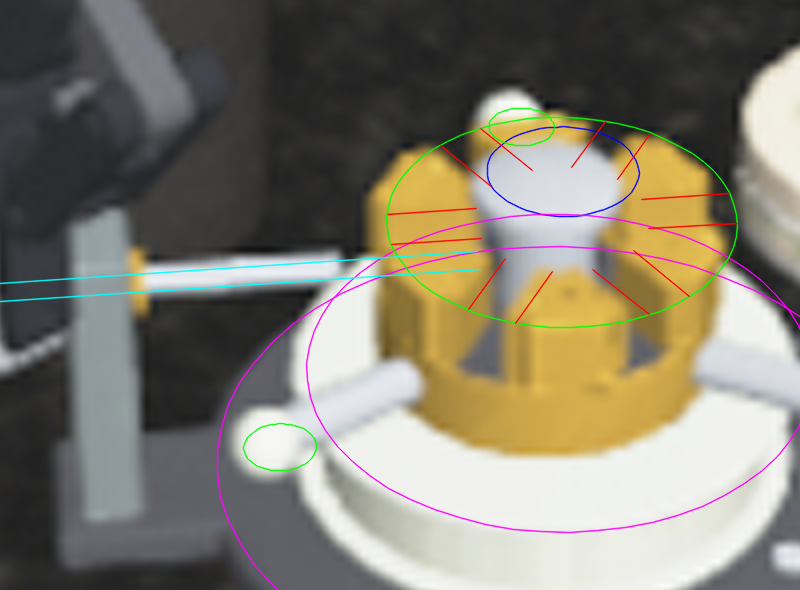

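```bash
sed -i 's/v\*s,.084\] for r in(.02,.0415)/v*s,.064] for r in(.02,.0415)/' ov.py; python3 - <<'E'
from ov import *
N=np.array([.5160,.1197])
ov("top7",N,91.1,62.2,"pics/o3.png",np.array([.5158,.12]))
for f in("o3",):
  im=cv2.imread(f"pics/{f}.png")[100:480,150:750];cv2.imwrite(f"pics/{f}.png",cv2.resize(im,None,fx=1.33,fy=1.33))
E
```

```text
(no output)
```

View pics/o3.png

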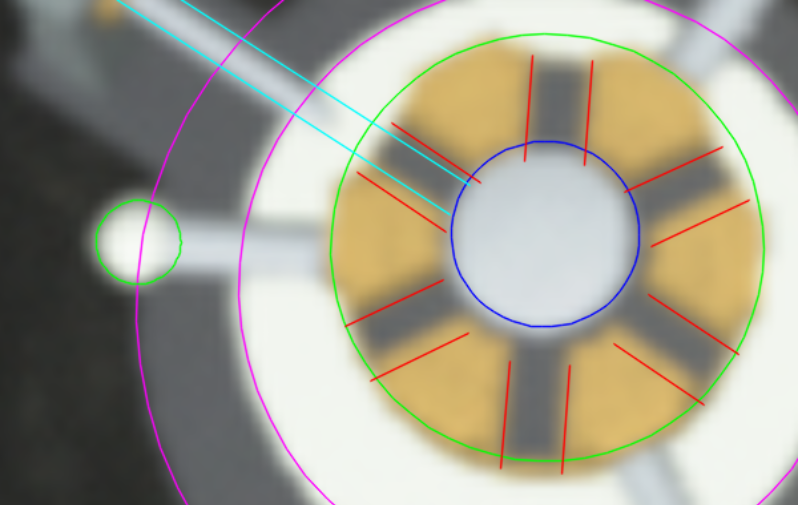

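The slot's direction matches the pin to about 1°, and the residual lateral offset is about 1–2 mm. That fits inside the 2.5 mm clearance plus the play. Next I go behind the knob.

Call:
jog_arm:
  targets:
    - {"dx":3.5,"dy":1,"dz":0,"turn":-1.2}
    - {"dx":7,"dy":2,"dz":0,"turn":-2.4}
    - {"dx":10.5,"dy":2.6,"dz":0,"turn":-3.6}
    - {"dx":14,"dy":2.6,"dz":0,"turn":-4.8}
    - {"dx":15.7,"dy":2.6,"dz":0,"turn":-5.1}
  jaw: 0

```text
time: 10.9
ee_pos: [0.6163, 0.3168, 0.1611]
ee_rot: [[0.886, -0.004, 0.463], [-0.463, -0.002, 0.886], [-0.003, -1.0, -0.004]]
contact_force: [-0.6, -0.1, -0.4]
gripper_width: -0.0001
```

Call:
jog_arm:
  targets:
    - {"dx":0,"dy":0,"dz":-4,"turn":0}
    - {"dx":0,"dy":0,"dz":-8,"turn":0}
    - {"dx":0,"dy":0,"dz":-9.8,"turn":0}
    - {"dx":0,"dy":0,"dz":-9.8,"turn":0}

```text
time: 11.4
ee_pos: [0.6146, 0.3158, 0.0608]
ee_rot: [[0.886, -0.009, 0.463], [-0.463, -0.004, 0.886], [-0.006, -1.0, -0.008]]
contact_force: [0.4, -0.1, 0.6]
gripper_width: 0.0001
```

```bash
python3 - <<'E'
from station import readout,eyes
from h import *
c=eyes.capture("scene");crop(c,110,130,200,150,4,"pics/s8.png")
E
```

```text
(no output)
```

View pics/s8.png

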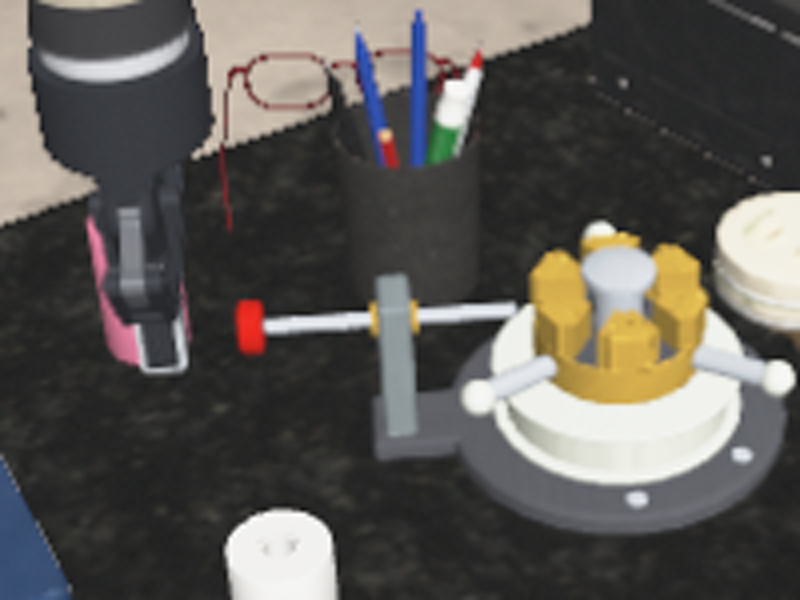

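Call:
jog_arm:
  targets:
    - {"dx":-0.4,"dy":-1.0,"dz":0,"turn":0}
    - {"dx":-0.7,"dy":-2,"dz":0,"turn":0}
    - {"dx":-1.0,"dy":-2.8,"dz":0,"turn":0}
    - {"dx":-1.25,"dy":-3.25,"dz":0,"turn":0}
    - {"dx":-1.5,"dy":-3.7,"dz":0,"turn":0}

```text
time: 12.08
ee_pos: [0.6017, 0.2796, 0.0641]
ee_rot: [[0.886, -0.003, 0.463], [-0.463, -0.002, 0.886], [-0.002, -1.0, -0.003]]
contact_force: [1.7, 2.3, 1.0]
gripper_width: -0.0001
```

Call:
jog_arm:
  targets:
    - {"dx":-0.15,"dy":-0.28,"dz":0,"turn":0}
    - {"dx":-0.3,"dy":-0.55,"dz":0,"turn":0}
    - {"dx":-0.45,"dy":-0.85,"dz":0,"turn":0}
    - {"dx":-0.45,"dy":-0.85,"dz":0,"turn":0}

```text
time: 12.58
ee_pos: [0.5968, 0.2707, 0.0639]
ee_rot: [[0.886, -0.003, 0.463], [-0.463, -0.002, 0.886], [-0.002, -1.0, -0.004]]
contact_force: [0.3, 0.3, 1.0]
gripper_width: -0.0001
```

```bash
python3 - <<'E'
from station import readout,eyes
from h import *
c=eyes.capture("scene");crop(c,110,130,200,150,4,"pics/s9.png")
E
```

```text
(no output)
```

View pics/s9.png

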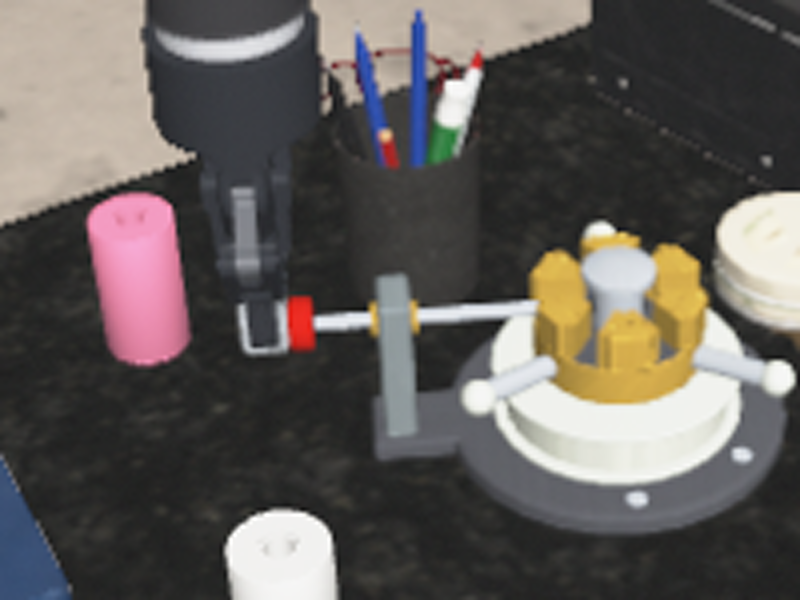

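The nose is already inside the crown, about 22 mm in at low force. I'll keep pushing.

Call:
jog_arm:
  targets:
    - {"dx":-0.25,"dy":-0.5,"dz":0,"turn":0}
    - {"dx":-0.5,"dy":-1.0,"dz":0,"turn":0}
    - {"dx":-0.75,"dy":-1.45,"dz":0,"turn":0}
    - {"dx":-1.0,"dy":-1.9,"dz":0,"turn":0}
    - {"dx":-1.2,"dy":-2.3,"dz":0,"turn":0}

```text
time: 13.25
ee_pos: [0.5844, 0.2474, 0.0637]
ee_rot: [[0.886, -0.004, 0.463], [-0.463, -0.002, 0.886], [-0.002, -1.0, -0.004]]
contact_force: [0.0, 2.4, 0.9]
gripper_width: -0.0001
```

Call:
jog_arm:
  targets:
    - {"dx":-0.07,"dy":-0.13,"dz":0,"turn":0}
    - {"dx":-0.14,"dy":-0.26,"dz":0,"turn":0}
    - {"dx":-0.14,"dy":-0.26,"dz":0,"turn":0}

```text
time: 13.62
ee_pos: [0.5844, 0.2473, 0.0639]
ee_rot: [[0.887, -0.001, 0.462], [-0.462, 0.003, 0.887], [-0.002, -1.0, 0.003]]
contact_force: [3.6, 7.9, -2.2]
gripper_width: -0.0
```

Call:
jog_arm:
  targets:
    - {"dx":-0.1,"dy":-0.18,"dz":0,"turn":0}
    - {"dx":-0.2,"dy":-0.36,"dz":0,"turn":0}
    - {"dx":-0.2,"dy":-0.36,"dz":0,"turn":0}

```text
time: 14.0
ee_pos: [0.5844, 0.2474, 0.0641]
ee_rot: [[0.887, 0.004, 0.461], [-0.461, 0.011, 0.887], [-0.002, -1.0, 0.012]]
contact_force: [5.7, 10.1, -3.7]
gripper_width: -0.0003
```

Call:
jog_arm:
  targets:
    - {"dx":0.5,"dy":1,"dz":0,"turn":0}
    - {"dx":1.5,"dy":3,"dz":0,"turn":0}
    - {"dx":1.5,"dy":4,"dz":4,"turn":0}
    - {"dx":0,"dy":7,"dz":9,"turn":0}
    - {"dx":-5,"dy":10,"dz":14,"turn":0}

```text
time: 14.62
ee_pos: [0.5444, 0.3415, 0.1956]
ee_rot: [[0.887, 0.004, 0.463], [-0.463, 0.009, 0.886], [-0.001, -1.0, 0.01]]
contact_force: [-0.0, 0.9, 0.1]
gripper_width: 0.0001
```

```bash
python3 - <<'E'
from station import readout,eyes
from ov import *
c=eyes.capture("top");crop(c,150,150,160,120,5,"pics/t10.png");pickle.dump(c,open("pics/top10.pkl","wb"))
c=eyes.capture("scene");crop(c,110,130,200,150,4,"pics/s10.png");pickle.dump(c,open("pics/scene10.pkl","wb"))
E
```

```text
(no output)
```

View pics/t10.png

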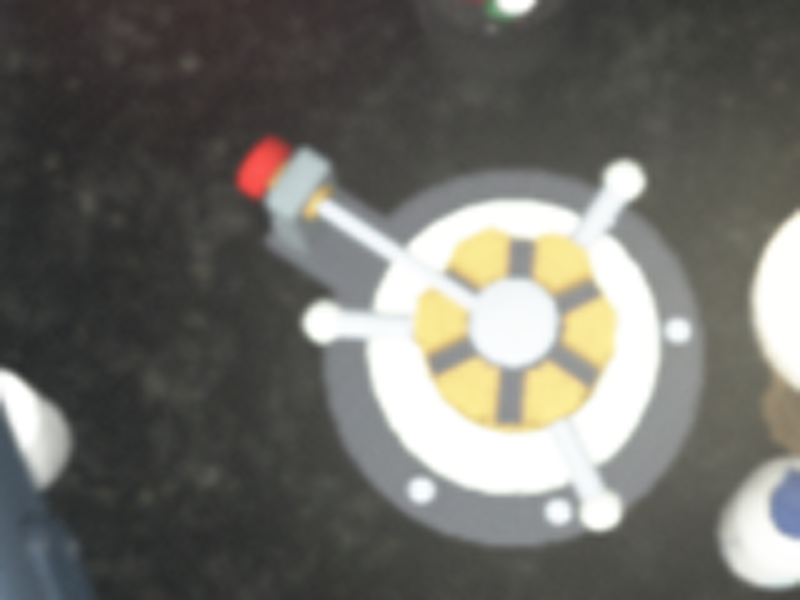

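View pics/s10.png

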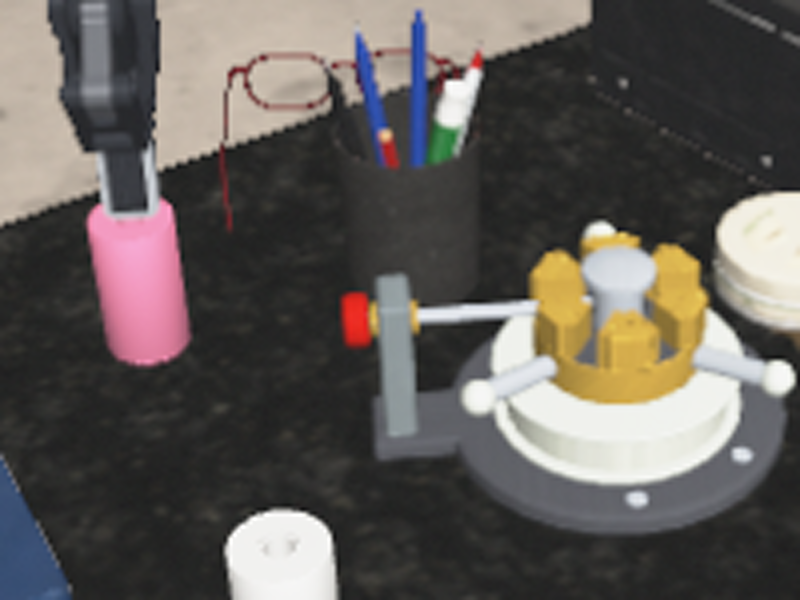

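```bash
python3 - <<'E'
from h import *
ang(load("top10"),150,150,5,[(264,167)],.074)
ang(load("top7"),150,150,5,[(169,105)],.074)
ang(load("top10"),150,150,5,[(625,180),(602,511),(322,322)])
s=load("scene10")
print(unproj(s,[(110+279/4,130+545/4)],.079))
crop(s,120,230,90,80,6,"pics/roll.png")
from station import readout
r=readout.sense();print(r["ee_pos"],r["contact_force"],r["time"])
E
```

```text
(264, 167) r 0.1267 ang 61.67
(169, 105) r 0.1761 ang 61.75
(625, 180) r 0.0843 ang -29.39
(602, 511) r 0.0820 ang -147.74
(322, 322) r 0.0818 ang 90.16
[[0.45597199 0.33778444 0.079     ]]
[0.54283921 0.34511293 0.20205895] [0.78532002 0.26340443 1.11899518] 14.725
```

View pics/roll.png

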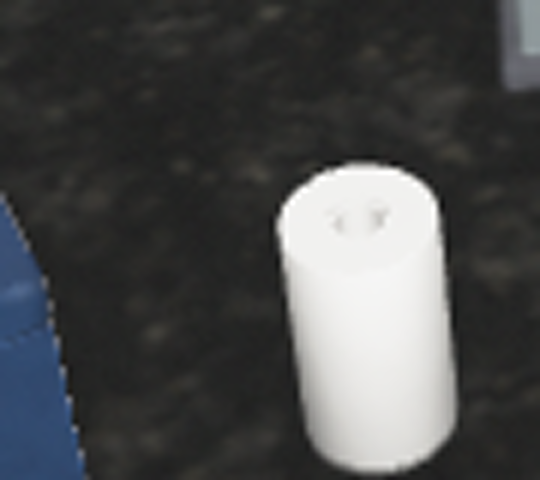

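The knob travelled 49.4 mm and sits against the bushing, so the pin is home. The slot is in line and the roll is upright, about 157 mm from its start. I'll let the arm settle and hand in.

Call:
jog_arm:
  targets:
    - {"dx":0,"dy":0,"dz":0,"turn":0}
    - {"dx":0,"dy":0,"dz":0,"turn":0}
    - {"dx":0,"dy":0,"dz":0,"turn":0}

```text
time: 15.1
ee_pos: [0.5428, 0.3439, 0.2]
ee_rot: [[0.889, 0.009, 0.458], [-0.458, 0.013, 0.889], [0.002, -1.0, 0.016]]
contact_force: [1.1, -0.3, -0.0]
gripper_width: 0.0002
```

```bash
python3 -c "
from station import hand_in
print(hand_in())"
```

```text
the job is handed in; nothing more can be done
None
```

The castle nut is locked and the job is handed in at about 15 s of the 62 s. I moved the white till roll about 15 cm and stood it upright. Then I turned the nut about 18° clockwise by spoke_0 to the next slot and pushed the lock pin home by its red knob.

**Last checks**
- **Pin:** the knob travelled about 49.4 mm of 50 by camera and sits against the guide's bushing. It stopped firmly, with about 12 N of push.
- **Nut:** the slot is within about 1° of the pin's line, which puts it 1–2 mm off at the rim by my estimate. The nut did not visibly shift when the pin went in.
- **Roll and other things:** the roll is upright at rest near (0.456, 0.335). The bottle and pots look unmoved in the pictures, though I did not measure them again. The arm is clear of everything.

**What disagreed:** the pin's bearing came out at about 61.7° from the knob and about 60.5° from the nose. I put that down to the spindle centre, read from the cap, being about 1.4 mm off, which is within the camera calibration. The pin went in with only a few newtons of force, so the alignment held.

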